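# Find and shim the rocking corner of the photometer plate

## Robot

A 7-joint arm with a two-finger parallel gripper is mounted at the origin on the work surface. World frame = base frame: x ahead of the robot, y to its left, z up, the work surface at z = 0. Lengths are in m, angles in rad, forces in N, time in s.
With the tool pointing down it reaches from about 0.4 to 0.9 m from the base axis. Payload 5.6 kg.
Tool frame: the origin (TCP) lies midway between the tips of the shut fingers; the grasp point (between the pads) lies 19 mm behind it; z points along the fingers, y is the line along which they close (so a half turn about z gives the same grasp; the last joint's range is limited). The gripper opens to 92 mm and grips with 3 to 60 N. Pads are 20 mm wide; open, the fingers measure 128 mm over their backs; the gripper's body (75 mm by 189 mm) begins 69 mm behind the grasp point.
Start: joints at [-1.297, 0.468, -0.012, 1.603, 0.006, 1.071, -0.056], TCP at [0.203, 0.618, 0.215] pointing down, gripper open.
Joint ranges: [-2.53, 2.53], [-0.31, 2.02], [-1.57, 1.55], [0.28, 2.44], [-1.29, 4.43], [0.15, 1.84], [-2.92, 2.92]. Speed limits (rad/s): [2.57, 2.57, 3.14, 3.14, 3.14, 3.14, 3.14].

## Interface

Orientations are given as a rotation vector (axis times angle).
In Python, from station import monitor, imaging, ticket, spotter gives the robot as it stands.
- The arm moves only by the tool servo_tool, never from a script. Its argument "rows" is a list of rows, each a list of 7 numbers: the shift along the tool's x, y, z as a fraction of full scale, then the turn, a rotation vector about the tool's x, y, z as a fraction of full scale, then the gripper command: -1 is fully open, 1 is shut, values between are in proportion. In form: [[x, y, z, rx, ry, rz, grip], ...]. A call has 1 to 8 rows; each row shifts and turns the commanded pose from where the row before left it, along the tool's axes as they then stand; what a row does not reach is not made up. Full scale, the value 1, is 0.25 m for a shift and 2 pi rad for a turn. A row lasts 1/8 s, in which the tool goes at most 62.5 mm and 10.7 degrees, less where a joint would pass 70% of its speed; a pose out of reach is approached as far as the arm can. A call with a number of a shift or a turn outside -1 to 1 is refused whole. A call with a gripper value outside its range is refused whole. The fingers move at their own pace and stop on an object; "grip_force" is the grip in N (left out, the last holds). Time passes only in rows, so rows that do not move let the fingers close. It gives the time, the measured TCP pose, the force, the opening and the grip force at its end, in the units of the state.
- monitor.get_state(): the state, without advancing time (a new reading comes with each control period).
- imaging.read_camera(name): name is "scene" or "side" or "wrist"; returns a dict with "image" (480x640x3 uint8, red, green, blue), "fx", "fy", "cx", "cy" (pixels), "world_from_camera" (4x4, takes a point from camera to world coordinates). Camera axes: x right, y down, z forward; pixel columns grow to the right and rows downward; lengths in m; the calibration is good to about 2 mm. A picture is of the moment at which its call begins. There is no depth.
- ticket.close_job(): hands the job in; it is judged then, once.
Trained networks look in the newest picture that a camera, given by its name, has taken for a name from the list of things; names that differ only in an ending like _2 or _b are one class to them, and where a whole thing is asked for, a point or a joint stands for the part that bears it (a point fixed in the world has none). Each returns a list of dicts, best first, with "confidence" (0 to 1); they miss things now and then, are a little off and sometimes report something else, mostly with a low value. They report only what shows in the picture. A call takes as long as a camera call.
- spotter.find_in(thing, camera): "extent" ([centre column, centre row, width, height] as shares, 0 to 1, of the picture: columns of its width, rows of its height, round what is visible of it).
- spotter.tip_of(thing, camera): "point" ([row, column] as shares, 0 to 1, of the picture: columns of its width, rows of its height: a listed point, or the origin of a listed thing).
The state is a dict: "time": time; "joint_positions": joint angles; "joint_velocities": joint speeds; "tau": joint torques, N m; "eef_pos": TCP position; "eef_rot": TCP orientation; "ft_force": force on the tool from outside, world axes, zero at the start; "torque": the same for the moment, N m; "finger_gap": finger opening in m; "finger_force": force on a finger pad.
Only numpy, scipy, OpenCV 4.12 (cv2) and the standard library are available. Lean on these libraries where they do the work, as an engineer would, in place of code of your own. Each camera call takes 0.05 s, during which the arm holds its last target. There are 200 camera calls.

## Task

The base plate of the little photometer rocks on one corner: with the fingertips, press down on its corners one after another until you find the one that gives. Then press that corner's raised shim tab down flat, and press the same corner once more, firmly, to prove that it no longer gives. Leave the other three tabs standing up, do not lift or shift the plate, and leave the glassware and the other things on the bench and on the plate where they are.

Things in the scene. Friction and masses are not known exactly. Their poses are not given: they have to be found in the camera images.
- plate: Aluminium base plate of a small cuvette photometer, 170 (x) x 220 (y) x 12 mm with its corner studs, about 1.6 kg, lying loose on four rubber feet, one of them gone soft (not to be told by eye). Origin: centre of its underside, 26 mm above the bench; x points roughly away from the robot, y left, z up. Its modules stand within x -30..+70, |y| < 65 mm, up to 82 mm above the bench; the corners are bare.
- corner_near_left (a point): Spot to press on the plate's bare top at the corner nearer the robot, on its left (plate -x, +y): 65 mm (x) and 88 mm (y) from the plate's centre, over its foot, 38 mm above the bench when level. If its foot is the soft one, the corner starts to give at 1 to 4 N, is fully down, 5 mm lower, by 8 N, and comes back up when let go; if not, it does not give.
- corner_near_right (a point): Spot to press on the plate's bare top at the corner nearer the robot, on its right (plate -x, -y): 65 mm (x) and 88 mm (y) from the plate's centre, over its foot, 38 mm above the bench when level. If its foot is the soft one, the corner starts to give at 1 to 4 N, is fully down, 5 mm lower, by 8 N, and comes back up when let go; if not, it does not give.
- corner_far_left (a point): Spot to press on the plate's bare top at the corner farther from the robot, on its left (plate +x, +y): 65 mm (x) and 88 mm (y) from the plate's centre, over its foot, 38 mm above the bench when level. If its foot is the soft one, the corner starts to give at 1 to 4 N, is fully down, 5 mm lower, by 8 N, and comes back up when let go; if not, it does not give.
- corner_far_right (a point): Spot to press on the plate's bare top at the corner farther from the robot, on its right (plate +x, -y): 65 mm (x) and 88 mm (y) from the plate's centre, over its foot, 38 mm above the bench when level. If its foot is the soft one, the corner starts to give at 1 to 4 N, is fully down, 5 mm lower, by 8 N, and comes back up when let go; if not, it does not give.
- shim_near_left (a joint): Hinge of the near left corner's shim tab, rad: 0 is standing up at 38 deg, 0.66 is flat (level) at its stop. It takes about 1 to 7 N of downward push, then is firm, and stays where it is left. Pressing it flat turns a thick heel down under the corner by 5 mm: that fills the gap over a soft foot, but jacks up a corner whose foot is sound.
- shim_near_right (a joint): Hinge of the near right corner's shim tab, rad: 0 is standing up at 38 deg, 0.66 is flat (level) at its stop. It takes about 1 to 7 N of downward push, then is firm, and stays where it is left. Pressing it flat turns a thick heel down under the corner by 5 mm: that fills the gap over a soft foot, but jacks up a corner whose foot is sound.
- shim_far_left (a joint): Hinge of the far left corner's shim tab, rad: 0 is standing up at 38 deg, 0.66 is flat (level) at its stop. It takes about 1 to 7 N of downward push, then is firm, and stays where it is left. Pressing it flat turns a thick heel down under the corner by 5 mm: that fills the gap over a soft foot, but jacks up a corner whose foot is sound.
- shim_far_right (a joint): Hinge of the far right corner's shim tab, rad: 0 is standing up at 38 deg, 0.66 is flat (level) at its stop. It takes about 1 to 7 N of downward push, then is firm, and stays where it is left. Pressing it flat turns a thick heel down under the corner by 5 mm: that fills the gap over a soft foot, but jacks up a corner whose foot is sound.
- tab_near_left (a point): On the upper face of the near left shim tab, 45 mm from its hinge. The tab is a steel strip 24 mm wide, 4 mm thick, ending 62 mm from the hinge, sticking out sideways (plate +y). The hinge runs along plate x, 114 mm from the plate's middle, 41 mm above the bench. Raised, this point is 34 mm out from the hinge and 70 mm above the bench; flat, 45 mm out and 43 mm up.
- tab_near_right (a point): On the upper face of the near right shim tab, 45 mm from its hinge. The tab is a steel strip 24 mm wide, 4 mm thick, ending 62 mm from the hinge, sticking out sideways (plate -y). The hinge runs along plate x, 114 mm from the plate's middle, 41 mm above the bench. Raised, this point is 34 mm out from the hinge and 70 mm above the bench; flat, 45 mm out and 43 mm up.
- tab_far_left (a point): On the upper face of the far left shim tab, 45 mm from its hinge. The tab is a steel strip 24 mm wide, 4 mm thick, ending 62 mm from the hinge, sticking out sideways (plate +y). The hinge runs along plate x, 114 mm from the plate's middle, 41 mm above the bench. Raised, this point is 34 mm out from the hinge and 70 mm above the bench; flat, 45 mm out and 43 mm up.
- tab_far_right (a point): On the upper face of the far right shim tab, 45 mm from its hinge. The tab is a steel strip 24 mm wide, 4 mm thick, ending 62 mm from the hinge, sticking out sideways (plate -y). The hinge runs along plate x, 114 mm from the plate's middle, 41 mm above the bench. Raised, this point is 34 mm out from the hinge and 70 mm above the bench; flat, 45 mm out and 43 mm up.
- vial: Bystander: amber sample vial with white cap, 22 mm diameter, 42 mm tall, standing on the plate in front of the modules. Origin at the centre of its underside.
- cuvette_box: Bystander: flat black and clear box, 52 x 42 x 24 mm, on the bench between the two left shim tabs. Origin at the centre of its underside.
- jar: Bystander: small amber jar, 38 mm diameter, 50 mm tall, on the bench between the two right shim tabs. Origin at the centre of its underside.
- flask: Bystander: conical flask, 80 mm across, 128 mm tall, on the bench to the left. Origin at the centre of its underside.
- beaker: Bystander: white plastic beaker, 72 mm across, 88 mm tall, on the bench to the right. Origin at the centre of its underside.
- wash_bottle: Bystander: white bottle, 66 mm across, 160 mm tall, on the bench to the right. Origin at the centre of its underside.
- cuvette_rack: Bystander: black rack 45 x 120 mm with four glass cuvettes, 44 mm tall, on the bench beyond the plate. Origin at the centre of its underside.

How it is judged:
By the outcome, as a careful person would: the job done as asked, in the order asked, and still so for the second after the job is handed in, with the robot touching nothing.
It also fails if it takes over 61 s, if anything falls off the work surface, if the arm or the gripper's body presses on something with over 40 N, if the wrist force passes 120 N, or if a joint passes its speed limit or range.

## Working session

There is one attempt and no reset: what is moved stays moved. The work goes in short steps, Python scripts to look and compute and a tool call to move; the robot and the scene stay as the last step left them, time stands still between calls to the robot, and variables do not carry over. Pictures are saved under pics/ and viewed, at most 10 in all, crops included, and the job is handed in when it is done.

Besides the shell and the picture viewer there is one more tool, called after "Call:" as name([rows], argument=value, ...), one row to a line, values as JSON. servo_tool: Moves the arm, as the interface text tells. Shift numbers are shares of 0.25 m and turn numbers shares of 2 pi rad, none past 1 either way. Its arguments: {"type":"object","properties":{"rows":{"type":"array","items":{"type":"array","items":{"type":"number","minimum":-1,"maximum":1}}},"grip_force":{"type":"number"}},"required":["rows"]}

```bash
mkdir -p pics
cat > h.py <<'E'
import numpy as np,cv2
from scipy.spatial.transform import Rotation as R
from station import monitor,imaging,ticket,spotter
def ray(c,p):
    M=np.array(c["world_from_camera"]);v,u=p[0]*480,p[1]*640
    d=M[:3,:3]@np.array([(u-c["cx"])/c["fx"],(v-c["cy"])/c["fy"],1]);return M[:3,3],d
def atz(c,p,z):
    o,d=ray(c,p);return o+d*(z-o[2])/d[2]
E
python3 - <<'E'
from h import *
s=monitor.get_state();print(s["time"],s["eef_pos"],s["eef_rot"],s["ft_force"],s["finger_gap"])
H={"corner":.038,"tab":.070,"plate":.026}
for cam in("scene","side"):
    c=imaging.read_camera(cam);cv2.imwrite(f"pics/{cam}.png",c["image"][:,:,::-1])
    print(cam,np.round(c["world_from_camera"],2)[:3,3])
    for t in["plate"]+[a+"_"+b for a in("corner","tab") for b in("near_left","near_right","far_left","far_right")]+["vial","jar","flask","beaker","wash_bottle","cuvette_rack","cuvette_box"]:
        r=spotter.tip_of(t,cam)
        for q in r[:2]:print(t,round(q["confidence"],2),np.round(np.array(q["point"])*[480,640]),np.round(atz(c,q["point"],H.get(t.split("_")[0],0)),3))
E
```

```text
0.0 [0.20239821 0.61708424 0.21366991] [-4.95577434e-01 -3.10216722e+00  2.70014842e-03] [ 0.04509806  0.20468479 -0.66646949] 0.09199267338948261
scene [ 1.19 -0.86  1.19]
plate 0.68 [237. 292.] [ 0.525 -0.038  0.026]
corner_near_left 0.79 [205. 292.] [0.461 0.048 0.038]
corner_near_left 0.62 [275. 292.] [ 0.603 -0.147  0.038]
corner_near_right 0.6 [248. 259.] [ 0.483 -0.122  0.038]
corner_far_left 0.69 [219. 330.] [0.577 0.063 0.038]
corner_far_left 0.21 [249. 259.] [ 0.486 -0.127  0.038]
corner_far_right 0.56 [265. 306.] [ 0.615 -0.101  0.038]
corner_far_right 0.44 [326. 174.] [ 0.468 -0.42   0.038]
tab_near_left 0.63 [183. 299.] [0.444 0.105 0.07 ]
tab_near_left 0.54 [257. 242.] [ 0.488 -0.191  0.07 ]
tab_near_right 0.65 [258. 239.] [ 0.483 -0.199  0.07 ]
tab_far_left 0.58 [194. 342.] [0.567 0.132 0.07 ]
tab_far_left 0.43 [199. 327.] [0.546 0.095 0.07 ]
tab_far_right 0.64 [237. 294.] [ 0.553 -0.066  0.07 ]
tab_far_right 0.57 [274. 289.] [ 0.614 -0.169  0.07 ]
vial 0.63 [374. 248.] [ 0.671 -0.407  0.   ]
vial 0.49 [220. 283.] [0.451 0.017 0.   ]
jar 0.85 [298. 263.] [ 0.569 -0.222
[... 772 characters left out ...]
[0.446 0.114 0.07 ]
tab_near_left 0.65 [371. 456.] [ 0.632 -0.441  0.07 ]
tab_near_right 0.75 [314. 314.] [ 0.488 -0.188  0.07 ]
tab_far_left 0.55 [203. 275.] [0.591 0.135 0.07 ]
tab_far_left 0.31 [269. 290.] [ 0.511 -0.059  0.07 ]
tab_far_right 0.57 [276. 358.] [ 0.618 -0.157  0.07 ]
vial 0.59 [275. 267.] [0.487 0.007 0.   ]
vial 0.48 [268. 291.] [ 0.542 -0.006  0.   ]
jar 0.58 [329. 352.] [ 0.56 -0.22  0.  ]
flask 0.91 [168. 211.] [0.551 0.418 0.   ]
beaker 0.6 [421. 359.] [ 0.45  -0.395  0.   ]
beaker 0.48 [274. 265.] [0.485 0.013 0.   ]
wash_bottle 0.85 [369. 454.] [ 0.671 -0.411  0.   ]
cuvette_rack 0.56 [246. 395.] [ 0.781 -0.086  0.   ]
cuvette_box 0.68 [236. 239.] [0.493 0.15  0.   ]
```

```bash
cat >> h.py <<'E'
sg={"near_left":(-1,1),"near_right":(-1,-1),"far_left":(1,1),"far_right":(1,-1)}
def fit(obs):  # obs: list of (plate xy, world xy)
    from scipy.optimize import least_squares
    P=np.array([o[0] for o in obs]);W=np.array([o[1] for o in obs])
    f=lambda q:(W-q[:2]-P@np.array([[np.cos(q[2]),np.sin(q[2])],[-np.sin(q[2]),np.cos(q[2])]]))
    r=least_squares(lambda q:f(q).ravel(),[.53,-.03,.1],loss="soft_l1",f_scale=.004)
    return r.x,f(r.x)
def w(q,p):
    return q[:2]+np.array([[np.cos(q[2]),-np.sin(q[2])],[np.sin(q[2]),np.cos(q[2])]])@np.array(p)
E
python3 - <<'E'
from h import *
O=[]
cams={}
for cam in("scene","side"):
    c=cams[cam]=imaging.read_camera(cam)
    for k,(a,b) in sg.items():
        for t,p,z in(("corner",(a*.065,b*.088),.038),("tab",(a*.065,b*.148),.070)):
            for r in spotter.tip_of(t+"_"+k,cam)[:1]:O.append((p,atz(c,r["point"],z)[:2]))
q,e=fit(O);print(q,np.round(e*1000))
for cam,c in cams.items():
    im=c["image"][:,:,::-1].copy();M=np.linalg.inv(np.array(c["world_from_camera"]))
    def px(p):
        v=M@np.append(p,1);return c["fx"]*v[0]/v[2]+c["cx"],c["fy"]*v[1]/v[2]+c["cy"]
    crop=lambda p:((np.array(p)-o)*4).astype(int)
    o=np.array([200,150]) if cam=="scene" else np.array([200,180])
    big=cv2.resize(im[o[1]:o[1]+150,o[0]:o[0]+200],None,fx=4,fy=4,interpolation=cv2.INTER_CUBIC)
    for k,(a,b) in sg.items():
        for p,z in(((a*.065,b*.088),.038),((a*.065,b*.148),.070),((a*.085,b*.110),.038)):
            cv2.circle(big,tuple(int(i) for i in crop(px(np.append(w(q,p),z)))),3,(0,0,255),-1)
    cv2.imwrite(f"pics/{cam}2.png",big)
E
```

```text
[ 0.53088638 -0.02728927  0.13970756] [[  13.   -7.]
 [ 126.  235.]
 [  -5.   -3.]
 [  -3.    2.]
 [  -4.   -6.]
 [ -12.    5.]
 [   2.    1.]
 [   1.   -4.]
 [  -0.    1.]
 [   4.   -0.]
 [   2.   -4.]
 [ -12.    1.]
 [   6.    2.]
 [   4.   -4.]
 [-147.  248.]]
```

View pics/side2.png

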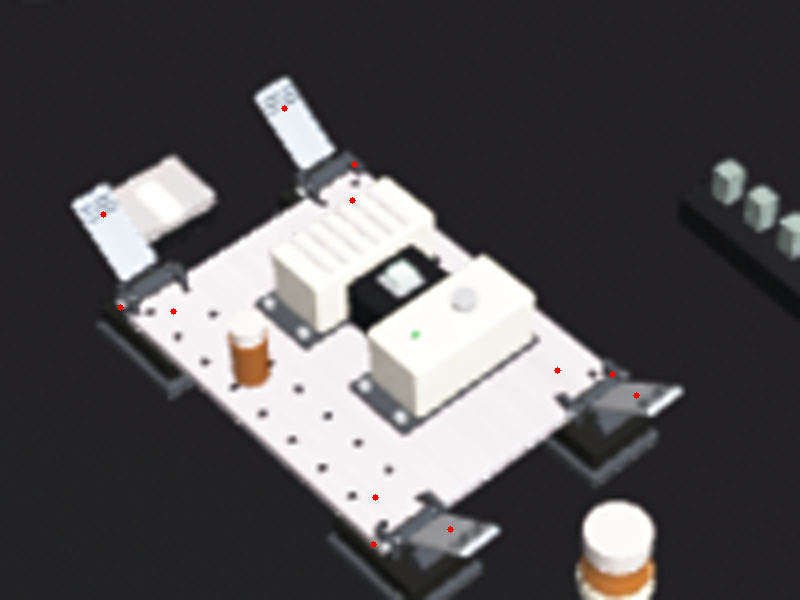

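View pics/scene2.png

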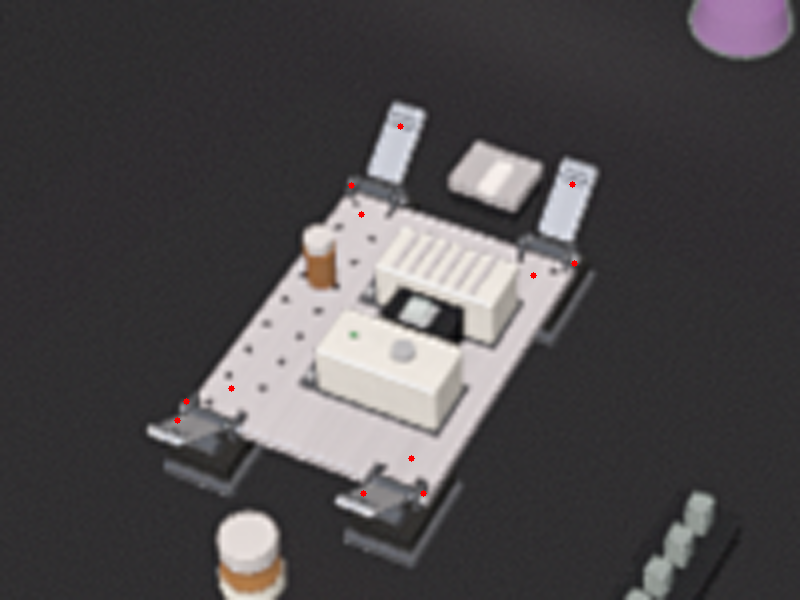

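View pics/side.png

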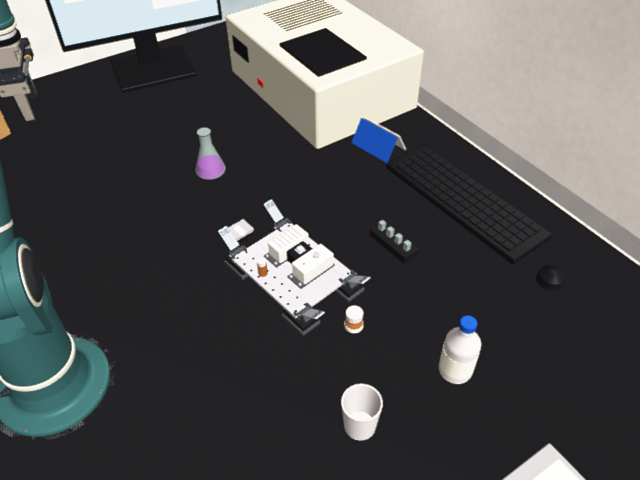

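Call:
servo_tool([
  [0, 0, 0, 0, 0, 0.0295, 1],
  [0, 0, 0, 0, 0, 0.0295, 1],
  [0, 0, 0, 0, 0, 0.0295, 1],
  [0, 0, 0, 0, 0, 0.0295, 1],
  [0, 0, 0, 0, 0, 0.0295, 1],
  [0, 0, 0, 0, 0, 0.0295, 1],
])

```text
time: 3.35
eef_pos: [0.2024, 0.6177, 0.2146]
eef_rot: [-2.066, -2.367, -0.0]
ft_force: [0.1, -0.9, 0.6]
finger_gap: 0.0343
finger_force: 0.0
```

```bash
cat >> h.py <<'E'
Q=np.array([0.5309,-0.0273,0.1397])
def go(p,z):
    s=monitor.get_state();T=R.from_rotvec(s["eef_rot"]);t=np.append(w(Q,p),z)
    d=T.inv().apply(t-np.array(s["eef_pos"]))/.25
    m=T.as_matrix();print("t",s["time"],"pos",np.round(s["eef_pos"],4),"F",np.round(s["ft_force"],2),"gap",round(s["finger_gap"],3),"yawerr",round(np.arctan2(m[1,1],m[0,1])-Q[2],3),"tilt",np.round(m[:,2],3))
    print("shift shares",np.round(d,4),"rows>=",np.linalg.norm(d)/.25)
E
python3 -c "
from h import *
go((-.065,.088),.10)"
```

```text
t 3.35 pos [0.2024 0.6177 0.2146] F [ 0.09 -0.93  0.64] gap 0.034 yawerr -0.004 tilt [-0.  0. -1.]
shift shares [-2.3831  0.6912  0.4582] rows>= 10.093216927445106
```

Call:
servo_tool([
  [-0.234, 0.068, 0, 0, 0, 0, 1],
  [-0.234, 0.068, 0, 0, 0, 0, 1],
  [-0.234, 0.068, 0, 0, 0, 0, 1],
  [-0.234, 0.068, 0, 0, 0, 0, 1],
  [-0.234, 0.068, 0, 0, 0, 0, 1],
  [-0.234, 0.068, 0, 0, 0, 0, 1],
  [-0.234, 0.068, 0, 0, 0, 0, 1],
  [-0.234, 0.068, 0, 0, 0, 0, 1],
])

```text
time: 4.35
eef_pos: [0.404, 0.1719, 0.2151]
eef_rot: [-2.058, -2.374, -0.003]
ft_force: [0.5, 1.0, -0.3]
finger_gap: 0.0005
finger_force: 0.0
```

Call:
servo_tool([
  [-0.234, 0.068, 0, 0, 0, 0, 1],
  [-0.234, 0.068, 0, 0, 0, 0, 1],
  [-0.04, 0.01, 0.2, 0, 0, 0, 1],
  [0, 0, 0.1, 0, 0, 0, 1],
  [0, 0, 0, 0, 0, 0, 1],
])

```text
time: 4.97
eef_pos: [0.4562, 0.0524, 0.1384]
eef_rot: [-2.058, -2.371, 0.005]
ft_force: [0.4, 0.5, 0.1]
finger_gap: 0.0003
finger_force: 0.0
```

```bash
python3 -c "
from h import *
go((-.065,.088),.038)
O=[]
for cam in ('scene','wrist'):
    c=imaging.read_camera(cam);cv2.imwrite('pics/'+cam+'3.png',c['image'][:,:,::-1])
    for k,(a,b) in sg.items():
        for t,p,z in(('corner',(a*.065,b*.088),.038),('tab',(a*.065,b*.148),.070)):
            for r in spotter.tip_of(t+'_'+k,cam)[:1]:
                print(cam,t,k,round(r['confidence'],2),np.round((atz(c,r['point'],z)[:2]-w(Q,p))*1000))
"
```

```text
t 4.975 pos [0.4562 0.0524 0.1384] F [0.42 0.5  0.07] gap 0.0 yawerr 0.001 tilt [-0.003 -0.002 -1.   ]
shift shares [-0.005  -0.0071  0.4016] rows>= 1.6066453621872938
scene corner near_left 0.92 [  9. -10.]
scene tab near_left 0.77 [ 3. -5.]
scene corner near_right 0.9 [-6. -2.]
scene tab near_right 0.48 [  0. -11.]
scene corner far_left 0.57 [-4. -8.]
scene tab far_left 0.75 [-9.  2.]
scene corner far_right 0.77 [-2. 14.]
scene tab far_right 0.52 [-3.  1.]
wrist corner near_left 0.55 [-1. -4.]
wrist tab near_left 0.58 [-3. -4.]
wrist corner near_right 0.61 [ 5. -6.]
wrist corner far_left 0.74 [-1. -1.]
wrist tab far_left 0.68 [-3. -3.]
```

View pics/wrist3.png

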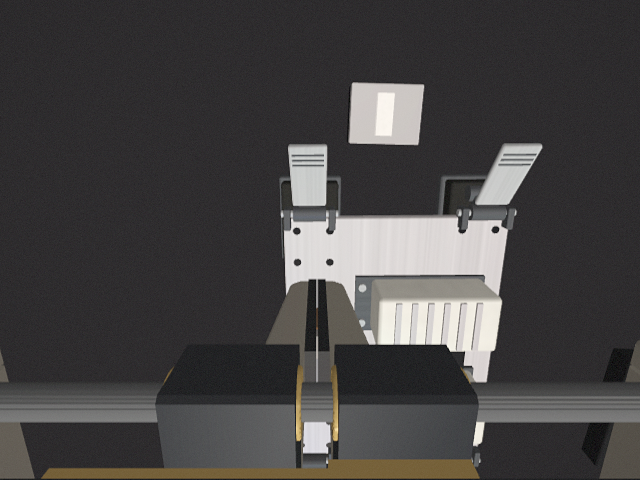

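The wrist picture shows the fingers squared to the plate. The near left tab (308, 175) lies straight ahead of them and the corner is bare, so the fit agrees to about 3 mm.

Call:
servo_tool([
  [-0.013, -0.007, 0.18, 0, 0, 0, 1],
  [0, 0, 0.18, 0, 0, 0, 1],
  [0, 0, 0.02, 0, 0, 0, 1],
  [0, 0, 0, 0, 0, 0, 1],
])

```text
time: 6.38
eef_pos: [0.4566, 0.0493, 0.0452]
eef_rot: [2.059, 2.372, 0.0]
ft_force: [-0.5, 0.1, 0.3]
finger_gap: 0.0006
finger_force: 0.0
```

Call:
servo_tool([
  [0, 0, 0.008, 0, 0, 0, 1],
  [0, 0, 0.008, 0, 0, 0, 1],
  [0, 0, 0, 0, 0, 0, 1],
])

```text
time: 6.75
eef_pos: [0.4565, 0.0498, 0.0411]
eef_rot: [2.058, 2.373, 0.002]
ft_force: [-0.6, -0.8, 0.0]
finger_gap: 0.0005
finger_force: 0.0
```

Call:
servo_tool([
  [0, 0, 0.006, 0, 0, 0, 1],
  [0, 0, 0.006, 0, 0, 0, 1],
  [0, 0, 0, 0, 0, 0, 1],
])

```text
time: 7.12
eef_pos: [0.4563, 0.0497, 0.0383]
eef_rot: [-2.058, -2.373, -0.001]
ft_force: [-3.2, -0.5, 12.4]
finger_gap: 0.0002
finger_force: 6.0
```

Call:
servo_tool([
  [0, 0, 0.004, 0, 0, 0, 1],
  [0, 0, 0.004, 0, 0, 0, 1],
  [0, 0, 0, 0, 0, 0, 1],
])

```text
time: 7.5
eef_pos: [0.4563, 0.0497, 0.0381]
eef_rot: [-2.058, -2.371, -0.003]
ft_force: [-9.5, -1.7, 38.2]
finger_gap: 0.0002
finger_force: 19.2
```

Call:
servo_tool([
  [0, 0, -0.05, 0, 0, 0, 1],
  [0, 0, -0.2, 0, 0, 0, 1],
  [0, 0, -0.12, 0, 0, 0, 1],
  [-0.234, 0, 0, 0, 0, 0, 1],
  [-0.234, 0, 0, 0, 0, 0, 1],
  [-0.234, 0, 0, 0, 0, 0, 1],
  [0, 0, 0, 0, 0, 0, 1],
])

```text
time: 8.38
eef_pos: [0.4808, -0.1295, 0.1285]
eef_rot: [2.067, 2.363, -0.002]
ft_force: [-0.1, 0.4, -0.9]
finger_gap: 0.0002
finger_force: 0.0
```

```bash
sed -i 's/^Q=.*/Q=np.array([0.5306,-0.0293,0.1397])/' h.py; python3 -c "
from h import *
go((-.065,-.088),.045)"
```

```text
t 8.375 pos [ 0.4808 -0.1295  0.1285] F [-0.1   0.42 -0.88] gap 0.0 yawerr -0.006 tilt [ 0.001 -0.003 -1.   ]
shift shares [ 0.0178 -0.0073  0.3339] rows>= 1.3376697498815977
```

Call:
servo_tool([
  [0.014, -0.007, 0.16, 0, 0, 0, 1],
  [0, 0, 0.16, 0, 0, 0, 1],
  [0, 0, 0.014, 0, 0, 0, 1],
  [0, 0, 0, 0, 0, 0, 1],
])

```text
time: 8.88
eef_pos: [0.4791, -0.1207, 0.0452]
eef_rot: [2.058, 2.374, 0.0]
ft_force: [-0.8, -0.5, 0.7]
finger_gap: 0.0002
finger_force: 0.0
```

Call:
servo_tool([
  [0, 0, 0.008, 0, 0, 0, 1],
  [0, 0, 0.008, 0, 0, 0, 1],
  [0, 0, 0, 0, 0, 0, 1],
])

```text
time: 9.25
eef_pos: [0.479, -0.1209, 0.041]
eef_rot: [2.058, 2.373, 0.001]
ft_force: [0.3, -0.3, 0.4]
finger_gap: 0.0008
finger_force: 0.0
```

Call:
servo_tool([
  [-0.014, 0, 0.006, 0, 0, 0, 1],
  [0, 0, 0.006, 0, 0, 0, 1],
  [0, 0, 0, 0, 0, 0, 1],
])

```text
time: 9.62
eef_pos: [0.4795, -0.1251, 0.0384]
eef_rot: [2.059, 2.372, 0.001]
ft_force: [-2.1, 0.2, 10.2]
finger_gap: 0.0007
finger_force: 4.8
```

Call:
servo_tool([
  [0, 0, 0.002, 0, 0, 0, 1],
  [0, 0, 0, 0, 0, 0, 1],
])

```text
time: 9.88
eef_pos: [0.4794, -0.1251, 0.0383]
eef_rot: [2.059, 2.372, 0.001]
ft_force: [-4.6, 0.8, 15.5]
finger_gap: 0.0004
finger_force: 7.6
```

Call:
servo_tool([
  [0, 0, -0.05, 0, 0, 0, 1],
  [0, 0, -0.2, 0, 0, 0, 1],
  [0, 0, -0.1, 0, 0, 0, 1],
  [0, 0.2, 0, 0, 0, 0, 1],
  [0, 0.2, 0, 0, 0, 0, 1],
  [0, 0.12, 0, 0, 0, 0, 1],
  [0, 0, 0, 0, 0, 0, 1],
  [0, 0, 0, 0, 0, 0, 1],
])

```text
time: 10.88
eef_pos: [0.6066, -0.1066, 0.1244]
eef_rot: [-2.059, -2.372, 0.002]
ft_force: [0.2, 0.6, -0.3]
finger_gap: 0.0005
finger_force: 0.0
```

```bash
python3 -c "
from h import *
go((.065,-.088),.045)
c=imaging.read_camera('wrist');cv2.imwrite('pics/wrist4.png',c['image'][:,:,::-1])"
```

```text
t 10.875 pos [ 0.6066 -0.1066  0.1244] F [ 0.16  0.64 -0.33] gap 0.001 yawerr 0.001 tilt [-0.001 -0.    -1.   ]
shift shares [-0.0036  0.0026  0.3175] rows>= 1.270137519557047
```

View pics/wrist4.png

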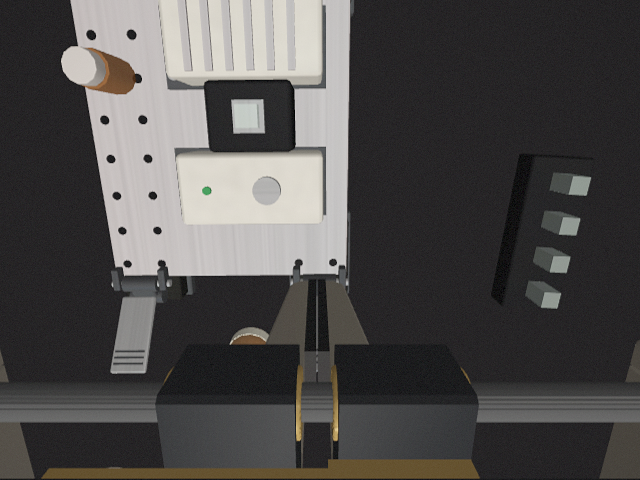

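The picture shows the fingers lined up between the far right hinge screws (298–333, 262). The vial (95, 70) and the modules are undisturbed, so I press here next.

Call:
servo_tool([
  [0, 0, 0.16, 0, 0, 0, 1],
  [0, 0, 0.15, 0, 0, 0, 1],
  [0, 0, 0.012, 0, 0, 0, 1],
  [0, 0, 0.008, 0, 0, 0, 1],
  [0, 0, 0, 0, 0, 0, 1],
])

```text
time: 11.55
eef_pos: [0.6088, -0.1064, 0.0437]
eef_rot: [2.058, 2.371, 0.002]
ft_force: [0.5, -0.6, -0.5]
finger_gap: 0.0006
finger_force: 0.0
```

Call:
servo_tool([
  [0, 0, 0.006, 0, 0, 0, 1],
  [0, 0, 0, 0, 0, 0, 1],
])

```text
time: 11.8
eef_pos: [0.6082, -0.106, 0.0411]
eef_rot: [2.058, 2.373, 0.001]
ft_force: [-0.6, -0.2, -0.2]
finger_gap: 0.0002
finger_force: 0.0
```

Call:
servo_tool([
  [0, 0, 0.006, 0, 0, 0, 1],
  [0, 0, 0.006, 0, 0, 0, 1],
  [0, 0, 0, 0, 0, 0, 1],
])

```text
time: 12.18
eef_pos: [0.608, -0.1061, 0.0376]
eef_rot: [2.058, 2.373, 0.0]
ft_force: [-0.5, 0.2, 2.1]
finger_gap: 0.0008
finger_force: 0.5
```

Call:
servo_tool([
  [0, 0, 0.003, 0, 0, 0, 1],
  [0, 0, 0, 0, 0, 0, 1],
])

```text
time: 12.42
eef_pos: [0.608, -0.1061, 0.0369]
eef_rot: [2.058, 2.373, 0.0]
ft_force: [0.8, -0.6, 1.5]
finger_gap: 0.0004
finger_force: 0.7
```

Soft foot suspected here, so I continue down to confirm.

Call:
servo_tool([
  [0, 0, 0.006, 0, 0, 0, 1],
  [0, 0, 0.005, 0, 0, 0, 1],
  [0, 0, 0, 0, 0, 0, 1],
])

```text
time: 12.8
eef_pos: [0.6083, -0.1062, 0.0343]
eef_rot: [2.058, 2.373, 0.001]
ft_force: [1.3, -0.2, 2.7]
finger_gap: 0.0004
finger_force: 1.4
```

Call:
servo_tool([
  [0, 0, 0.005, 0, 0, 0, 1],
  [0, 0, 0.003, 0, 0, 0, 1],
  [0, 0, 0, 0, 0, 0, 1],
])

```text
time: 13.18
eef_pos: [0.6084, -0.1063, 0.0338]
eef_rot: [2.058, 2.373, 0.002]
ft_force: [-2.6, 1.1, 13.8]
finger_gap: 0.0005
finger_force: 6.9
```

Call:
servo_tool([
  [0, 0, -0.02, 0, 0, 0, 1],
  [0, 0, -0.02, 0, 0, 0, 1],
  [0, 0, -0.2, 0, 0, 0, 1],
  [0, 0, -0.2, 0, 0, 0, 1],
  [-0.124, 0.002, 0, 0, 0, 0, 1],
  [-0.124, 0, 0, 0, 0, 0, 1],
  [0, 0, 0, 0, 0, 0, 1],
  [0, 0, 0, 0, 0, 0, 1],
])

```text
time: 14.18
eef_pos: [0.6167, -0.1663, 0.1414]
eef_rot: [-2.057, -2.372, 0.0]
ft_force: [0.2, 0.3, 0.2]
finger_gap: 0.0006
finger_force: 0.0
```

```bash
python3 -c "
from h import *
go((.065,-.150),.080)
for cam in ('scene','side'):
    c=imaging.read_camera(cam)
    if cam=='side': cv2.imwrite('pics/side5.png',cv2.resize(c['image'][180:330,200:400,::-1],None,fx=4,fy=4))
    for r in spotter.tip_of('tab_far_right',cam)[:2]: print(cam,round(r['confidence'],2),np.round((atz(c,r['point'],.07)[:2]-w(Q,(.065,-.148)))*1000))
"
```

```text
t 14.175 pos [ 0.6167 -0.1663  0.1414] F [0.17 0.3  0.22] gap 0.001 yawerr 0.003 tilt [-0.001  0.001 -1.   ]
shift shares [-0.0096 -0.0042  0.2457] rows>= 0.9835067149245185
scene 0.52 [-0.  3.]
side 0.71 [3. 8.]
```

View pics/side5.png

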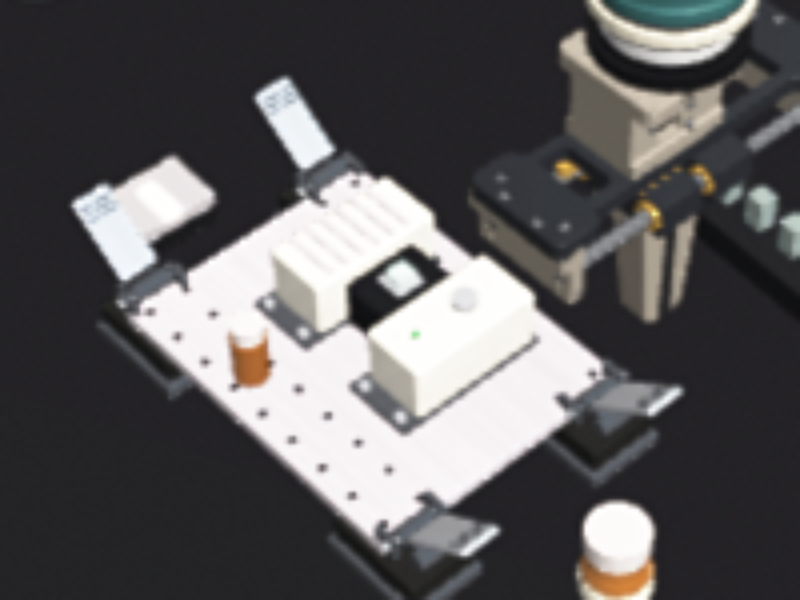

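The plate, tabs and vial are at the same pixels as before, and the fingers are above the far right tab (640, 395). Going down onto it.

Call:
servo_tool([
  [-0.006, -0.004, 0.12, 0, 0, 0, 1],
  [0, 0, 0.11, 0, 0, 0, 1],
  [0, 0, 0, 0, 0, 0, 1],
])

```text
time: 14.75
eef_pos: [0.6149, -0.1678, 0.0826]
eef_rot: [-2.055, -2.371, 0.003]
ft_force: [0.5, 1.3, 0.4]
finger_gap: 0.0005
finger_force: 0.0
```

Call:
servo_tool([
  [0, 0, 0.015, 0, 0, 0, 1],
  [0, 0, 0.015, 0, 0, 0, 1],
  [0, 0, 0.015, 0, 0, 0, 1],
  [0, 0, 0, 0, 0, 0, 1],
])

```text
time: 15.25
eef_pos: [0.6165, -0.169, 0.0735]
eef_rot: [2.058, 2.373, 0.0]
ft_force: [0.5, 0.3, 1.2]
finger_gap: 0.0005
finger_force: 0.4
```

Call:
servo_tool([
  [0, 0, 0.015, 0, 0, 0, 1],
  [0, 0, 0.015, 0, 0, 0, 1],
  [0, 0, 0.015, 0, 0, 0, 1],
  [0, 0, 0, 0, 0, 0, 1],
])

```text
time: 15.75
eef_pos: [0.6162, -0.1691, 0.0618]
eef_rot: [-2.058, -2.373, 0.001]
ft_force: [-0.0, -0.5, 2.7]
finger_gap: 0.0003
finger_force: 0.8
```

Call:
servo_tool([
  [0, 0, 0.015, 0, 0, 0, 1],
  [0, 0, 0.015, 0, 0, 0, 1],
  [0, 0, 0.015, 0, 0, 0, 1],
  [0, 0, 0, 0, 0, 0, 1],
])

```text
time: 16.25
eef_pos: [0.6161, -0.1689, 0.0504]
eef_rot: [-2.058, -2.373, 0.0]
ft_force: [-0.5, -0.9, 1.8]
finger_gap: 0.0007
finger_force: 0.8
```

Call:
servo_tool([
  [0, 0, 0.01, 0, 0, 0, 1],
  [0, 0, 0.01, 0, 0, 0, 1],
  [0, 0, 0, 0, 0, 0, 1],
])

```text
time: 16.62
eef_pos: [0.6162, -0.1689, 0.0456]
eef_rot: [-2.058, -2.373, 0.0]
ft_force: [-0.1, -1.0, 2.4]
finger_gap: 0.0006
finger_force: 0.8
```

Call:
servo_tool([
  [0, 0, 0.006, 0, 0, 0, 1],
  [0, 0, 0.004, 0, 0, 0, 1],
  [0, 0, 0, 0, 0, 0, 1],
])

```text
time: 17.0
eef_pos: [0.6163, -0.1691, 0.0434]
eef_rot: [-2.058, -2.373, 0.0]
ft_force: [-0.7, -2.2, 3.5]
finger_gap: 0.0004
finger_force: 1.9
```

Call:
servo_tool([
  [0, 0, 0.004, 0, 0, 0, 1],
  [0, 0, 0, 0, 0, 0, 1],
])

```text
time: 17.25
eef_pos: [0.6163, -0.1691, 0.0432]
eef_rot: [-2.058, -2.373, -0.001]
ft_force: [-2.7, -0.9, 9.2]
finger_gap: 0.0004
finger_force: 4.6
```

Call:
servo_tool([
  [0, 0, 0.003, 0, 0, 0, 1],
  [0, 0, 0, 0, 0, 0, 1],
])

```text
time: 17.5
eef_pos: [0.6164, -0.1692, 0.043]
eef_rot: [-2.058, -2.373, -0.001]
ft_force: [-4.5, -1.2, 12.7]
finger_gap: 0.0006
finger_force: 6.5
```

Call:
servo_tool([
  [0, 0, -0.03, 0, 0, 0, 1],
  [0, 0, -0.16, 0, 0, 0, 1],
  [0, 0, -0.16, 0, 0, 0, 1],
  [0.126, 0, 0, 0, 0, 0, 1],
  [0.126, 0, 0, 0, 0, 0, 1],
  [0, 0, 0, 0, 0, 0, 1],
  [0, 0, 0, 0, 0, 0, 1],
])

```text
time: 18.38
eef_pos: [0.6075, -0.1068, 0.129]
eef_rot: [2.058, 2.373, -0.0]
ft_force: [-0.5, -0.2, 0.0]
finger_gap: 0.0007
finger_force: 0.0
```

```bash
python3 -c "
from h import *
go((.065,-.088),.045)
c=imaging.read_camera('side'); cv2.imwrite('pics/side6.png',cv2.resize(c['image'][180:330,200:400,::-1],None,fx=4,fy=4))
"
```

```text
t 18.375 pos [ 0.6075 -0.1068  0.129 ] F [-0.46 -0.22  0.04] gap 0.001 yawerr 0.002 tilt [-0. -0. -1.]
shift shares [-0.002  -0.0013  0.3359] rows>= 1.3435462999065206
```

View pics/side6.png

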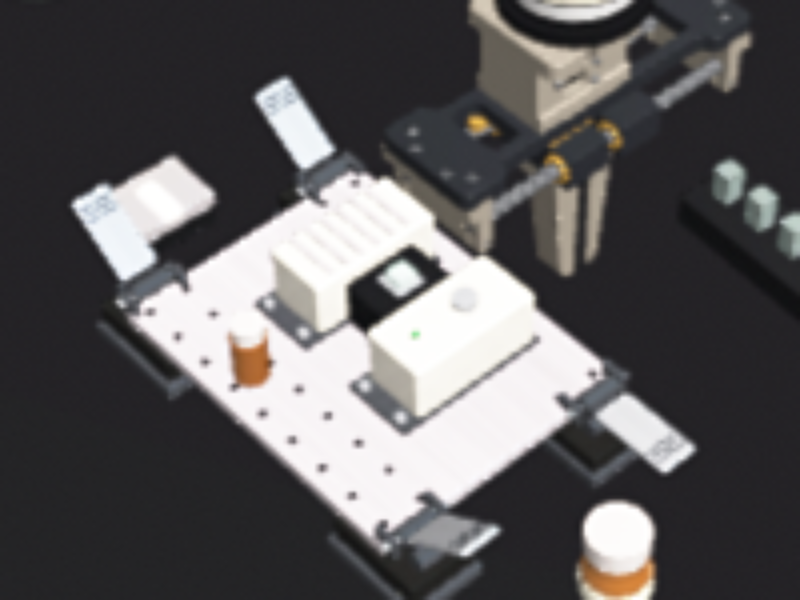

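The far right tab (650, 435) now lies flat, the other three still stand, and nothing else has moved. Next is the proof press.

Call:
servo_tool([
  [0, 0, 0.16, 0, 0, 0, 1],
  [0, 0, 0.16, 0, 0, 0, 1],
  [0, 0, 0.02, 0, 0, 0, 1],
  [0, 0, 0.008, 0, 0, 0, 1],
  [0, 0, 0, 0, 0, 0, 1],
])

```text
time: 19.05
eef_pos: [0.6085, -0.1073, 0.0435]
eef_rot: [2.058, 2.371, 0.002]
ft_force: [0.1, -0.2, -0.1]
finger_gap: 0.0004
finger_force: 0.0
```

Call:
servo_tool([
  [0, 0, 0.006, 0, 0, 0, 1],
  [0, 0, 0.004, 0, 0, 0, 1],
  [0, 0, 0, 0, 0, 0, 1],
])

```text
time: 19.42
eef_pos: [0.6076, -0.1065, 0.0398]
eef_rot: [2.058, 2.373, 0.0]
ft_force: [-0.6, 0.1, -0.2]
finger_gap: 0.0001
finger_force: 0.0
```

Call:
servo_tool([
  [0, 0, 0.006, 0, 0, 0, 1],
  [0, 0, 0.004, 0, 0, 0, 1],
  [0, 0, 0, 0, 0, 0, 1],
])

```text
time: 19.8
eef_pos: [0.6077, -0.1066, 0.0382]
eef_rot: [-2.058, -2.373, -0.001]
ft_force: [-3.0, 1.3, 8.4]
finger_gap: 0.0005
finger_force: 4.4
```

Call:
servo_tool([
  [0, 0, 0.004, 0, 0, 0, 1],
  [0, 0, 0, 0, 0, 0, 1],
])

```text
time: 20.05
eef_pos: [0.6077, -0.1066, 0.038]
eef_rot: [-2.058, -2.373, -0.002]
ft_force: [-4.0, 1.3, 14.7]
finger_gap: 0.0002
finger_force: 7.5
```

It holds at 38 mm. I press a little harder, then let go and lift clear.

Call:
servo_tool([
  [0, 0, 0.004, 0, 0, 0, 1],
  [0, 0, 0, 0, 0, 0, 1],
  [0, 0, 0, 0, 0, 0, 1],
])

```text
time: 20.42
eef_pos: [0.6078, -0.1066, 0.0378]
eef_rot: [-2.058, -2.373, -0.003]
ft_force: [-6.0, 1.6, 21.0]
finger_gap: 0.0006
finger_force: 10.5
```

Call:
servo_tool([
  [0, 0, -0.03, 0, 0, 0, 1],
  [0, 0, -0.2, 0, 0, 0, 1],
  [0, 0, -0.2, 0, 0, 0, 1],
  [0, 0, -0.2, 0, 0, 0, 1],
  [0, 0, 0, 0, 0, 0, 1],
  [0, 0, 0, 0, 0, 0, 1],
])

```text
time: 21.18
eef_pos: [0.607, -0.1062, 0.1919]
eef_rot: [-2.058, -2.373, 0.0]
ft_force: [-0.0, -0.3, -0.7]
finger_gap: 0.0004
finger_force: 0.0
```

```bash
python3 -c "
from h import *
c=imaging.read_camera('scene'); cv2.imwrite('pics/scene7.png',cv2.resize(c['image'][150:350,170:430,::-1],None,fx=3,fy=3))
"
```

```text
(no output)
```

View pics/scene7.png

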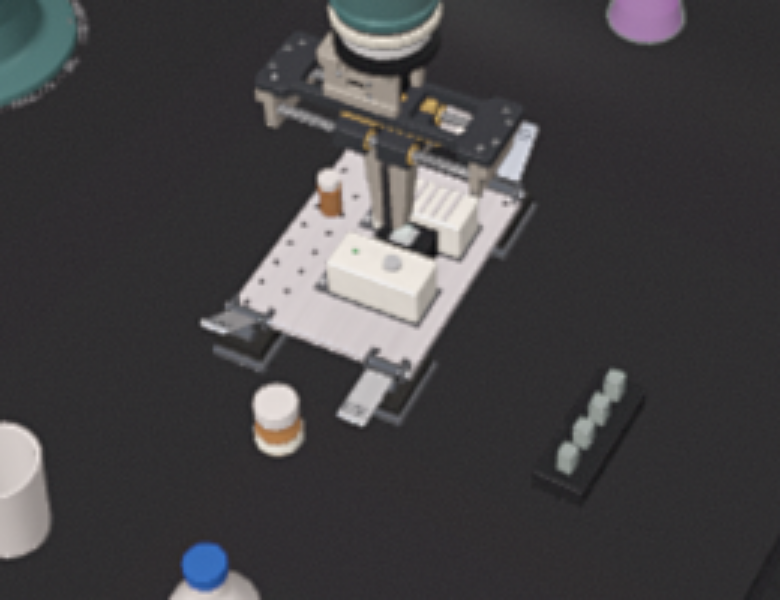

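The far right tab (365, 398) is flat, the arm is clear, and everything else is in place.

```bash
python3 -c "
from h import *
print(ticket.close_job())"
```

```text
the job is handed in; nothing more can be done
None
```

The far right corner was the soft one: it gave about 4–5 mm when pressed. I pressed its shim tab flat, and it then held at 38 mm under 21 N. The other three tabs still stand, nothing else looked moved in the pictures, and the job is handed in; I pressed near left and near right first (both firm, near left up to 38 N), so far left was not tested.

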